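# Find and press the hidden catch of a battery box

## Task

The metal shutter on top of the battery box is held shut by a hidden catch. The catch is one of the four identical flush squares in a row along the near edge of the box's top; the other three are fixed blanks. Feel across the squares with the fingertips, pressing gently, until you find the one that gives, push it in until the shutter springs open, then take the hand away; pick nothing up and leave the jar, the tape measure and the clip where they are.

Things in the scene. Friction and masses are not known exactly. Their poses are not given: they have to be found in the camera images.
- battery_box: Grey flat box fixed on the worktop, 180 (its x) by 260 mm (its y), top 45 mm above its origin, which is the centre of its underside; z up, -x side roughly towards the robot, turned up to 0.25 rad. Row of four squares on the near strip of the top (x -90 to -22 mm). Two rails along y, at x -17.5 and +78.5 mm, stand 8 mm above the top. More than 100 N on it does damage.
- square_0 (a point): Centre of the first (leftmost) square (counted along the box's y, from +y = left to -y = right), at the level of the box's top; box frame: x -55 mm, y +90 mm, z 45 mm. All four squares look alike: grey, 46 by 46 mm, flush with the top, in a 49 mm opening (a 1.5 mm seam round each), 60 mm apart. Exactly one of the four is the catch, any of them with equal chance; the others are rigid.
- square_1 (a point): Centre of the second square (counted along the box's y, from +y = left to -y = right), at the level of the box's top; box frame: x -55 mm, y +30 mm, z 45 mm. All four squares look alike: grey, 46 by 46 mm, flush with the top, in a 49 mm opening (a 1.5 mm seam round each), 60 mm apart. Exactly one of the four is the catch, any of them with equal chance; the others are rigid.
- square_2 (a point): Centre of the third square (counted along the box's y, from +y = left to -y = right), at the level of the box's top; box frame: x -55 mm, y -30 mm, z 45 mm. All four squares look alike: grey, 46 by 46 mm, flush with the top, in a 49 mm opening (a 1.5 mm seam round each), 60 mm apart. Exactly one of the four is the catch, any of them with equal chance; the others are rigid.
- square_3 (a point): Centre of the last (rightmost) square (counted along the box's y, from +y = left to -y = right), at the level of the box's top; box frame: x -55 mm, y -90 mm, z 45 mm. All four squares look alike: grey, 46 by 46 mm, flush with the top, in a 49 mm opening (a 1.5 mm seam round each), 60 mm apart. Exactly one of the four is the catch, any of them with equal chance; the others are rigid.
- catch (a joint): How far the catch square is pushed in, m: 0 flush, 0.006 fully in (stop). It sinks straight down on a spring: it begins to move at about 1.5 N and takes about 5 N fully in; it frees the shutter at about 0.0045 and springs back flush when let go. The pressing finger must enter the opening, so it must lie wholly within the square.
- shutter (a joint): How far the shutter has slid open towards the box's -y, m: 0 shut, 0.095 fully open. A spring opens it by itself in about 1 s once the catch is pushed in; it stays open.
- shutter_mid (a point): Centre of the upper face of the shutter, an aluminium plate 86 (x) by 116 (y) mm, 5 mm thick, lying on the far left part of the box's top. When shut it lies at x +30, y +65, z 50 mm in the box frame.
- jar_mid (a point): Sample jar, 48 mm across, 66 mm tall, loose, at the right of the box; this point is its centre, half-way up. A bystander.
- tape_measure_mid (a point): Pocket tape measure, 36 x 74 x 63 mm, loose, at the left of the box; this point is its centre, half-way up. A bystander.
- clip_mid (a point): Black spring clip, 35 x 32 x 27 mm, loose, in front of the box; this point is its centre, half-way up. A bystander.

How it is judged:
By the outcome, as a careful person would: the job done as asked, in the order asked, and still so for the second after the job is handed in, with the robot touching nothing.
It also fails if it takes over 45 s, if anything falls off the work surface, if the arm or the gripper's body presses on something with over 40 N, if the wrist force passes 120 N, or if a joint passes its speed limit or range.

## Robot

A 6-joint arm with a two-finger parallel gripper is mounted at the origin on a cart in front of the work surface, level with it; the furniture and walls round the work are solid. World frame = base frame: x ahead of the robot, y to its left, z up, the work surface at z = 0. Lengths are in m, angles in rad, forces in N, time in s.
With the tool pointing down it reaches from about 0.35 to 0.975 m from the base axis. Payload 4.9 kg.
Tool frame: the origin (TCP) lies at the very end of the fingers, on their centre line; the grasp point (between the pads) lies 19 mm behind it; z points along the fingers, y is the line along which they close (so a half turn about z gives the same grasp; the last joint's range is limited). The gripper opens to 85 mm and grips with 20 to 120 N. Pads are 22 mm wide; open, the fingers measure 114 mm over their backs; the gripper's body (76 mm by 85 mm) begins 54 mm behind the grasp point. The pads swing forward as they close: fully open they stand 13 mm farther back than shut.
Start: joints at [-1.409, 0.053, 1.613, -0, 1.476, -0.119], TCP at [0.173, -0.601, 0.231] pointing down, gripper open.
Joint ranges: [-3.01, 3.01], [-1.01, 2.22], [0.06, 2.58], [-1.02, 4.17], [0.09, 2.62], [-3.14, 3.14]. Speed limits (rad/s): [2.57, 2.57, 3.14, 3.14, 3.14, 3.14].

## Interface

Orientations are given as a unit quaternion [w, x, y, z].
In Python, from plant import manip, vision, order gives the robot as it stands.
- The arm moves only by the tool play_rows, never from a script. Its argument "steps" is a list that holds one entry, the list of rows, each a list of 6 numbers: the shift along the tool's x, y, z in mm, then the turn, a rotation vector about the tool's x, y, z in degrees. A call has 1 to 12 rows; each row is the pose to reach, as a shift and turn from the pose commanded when the call began, along the tool's axes at that moment; what a row does not reach only later rows make up. A row lasts 1/12 s, in which the tool goes at most 41.7 mm and 7.16 degrees, less where a joint would pass 70% of its speed; a pose out of reach is approached as far as the arm can. A call with a gripper value outside its range is refused whole. "claw" is the gripper's target within -1 to 1 (fully open at 1, half-way at 0, shut at -1), set as the call begins (left out, the last holds). The fingers move at their own pace and stop on an object; the grip force is fixed at half the most. Time passes only in rows, so rows that repeat a pose let the fingers close. It gives the time, the measured TCP pose, the force, the opening and the grip force at its end, in the units of the state.
- manip.state(): the state, without advancing time (a new reading comes with each control period).
- vision.grab_frame(name): name is "scene" or "top"; returns (picture, depth): 480x640x3 uint8, blue, green, red; 480x640 float32, m along the optical axis (not along the pixel's ray), 0 where there is no reading.
- vision.camera_info(name): a dict with "K" (3x3 intrinsics, pixels), "eye" and "orientation" of the camera in the world. Camera axes: x right, y down, z forward; pixel columns grow to the right and rows downward; lengths in m; the calibration is good to about 2 mm. A picture is of the moment at which its call begins. camera_info takes no time and is no camera call.
- order.job_done(): hands the job in; it is judged then, once.
The state is a dict: "time": time; "joint_pos": joint angles; "joint_vel": joint speeds; "joint_efforts": joint torques, N m; "tool_pos": TCP position; "tool_rot": TCP orientation; "contact_force": force on the tool from outside, world axes, zero at the start; "ft_torque": the same for the moment, N m; "gripper_width": opening from 0.0 (shut) to 1.0 (fully open); "grasp_force": force on a finger pad.
Only numpy, scipy, OpenCV 4.12 (cv2) and the standard library are available. Lean on these libraries where they do the work, as an engineer would, in place of code of your own. Each camera call takes 0.05 s, during which the arm holds its last target. There are 200 camera calls.

## Working session

There is one attempt and no reset: what is moved stays moved. The work goes in short steps, Python scripts to look and compute and a tool call to move; the robot and the scene stay as the last step left them, time stands still between calls to the robot, and variables do not carry over. Pictures are saved under pics/ and viewed, at most 10 in all, crops included, and the job is handed in when it is done.

Besides the shell and the picture viewer there is one more tool, called as name([rows], argument=value, ...), one row to a line, values as JSON. play_rows: Moves the arm, as the interface text tells. Its arguments: {"type":"object","properties":{"steps":{"type":"array"},"claw":{"type":"number"}},"required":["steps"]}

```bash
mkdir -p pics
cat > h.py <<'E'
import numpy as np,cv2
from plant import manip,vision,order
from scipy.spatial.transform import Rotation as R
def rot(q): return R.from_quat([q[1],q[2],q[3],q[0]])
def cam(n):
    c=vision.camera_info(n); o=c["orientation"]; o=np.array(o)
    M=o if o.shape==(3,3) else rot(o).as_matrix()
    return np.array(c["K"]),np.array(c["eye"]),M
def ray(n,u,v,z):
    K,e,M=cam(n); d=M@np.linalg.inv(K)@np.array([u,v,1.]); return e+d*(z-e[2])/d[2]
def cloud(n,D):
    K,e,M=cam(n); v,u=np.mgrid[:480,:640]
    P=np.stack([(u-K[0,2])/K[0,0]*D,(v-K[1,2])/K[1,1]*D,D],-1); return P@M.T+e
E
python3 - <<'E'
from h import *
for n in("top","scene"):
    p,d=vision.grab_frame(n); cv2.imwrite(f"pics/{n}0.png",p); np.save(n+"_d.npy",d); print(cam(n))
s=manip.state(); print(s)
E
```

```text
(array([[476.14275532,   0.        , 313.22136112],
       [  0.        , 476.14275532, 248.46128043],
       [  0.        ,   0.        ,   1.        ]]), array([ 0.46638781, -0.07743076,  0.90804593]), array([[-0.02436764, -0.99752136,  0.06601021],
       [-0.99968823,  0.02467378,  0.00382634],
       [-0.00544558, -0.0658964 , -0.99781161]]))
(array([[534.48972162,   0.        , 314.64632145],
       [  0.        , 534.48972162, 238.79064773],
       [  0.        ,   0.        ,   1.        ]]), array([-0.15102928,  0.58019045,  0.67849133]), array([[-0.67776472, -0.42362778,  0.60097794],
       [-0.73512427,  0.37365065, -0.56566553],
       [ 0.01507583, -0.82518161, -0.56466629]]))
{'time': 0.1, 'joint_pos': array([-1.40899423e+00,  5.32963712e-02,  1.61418669e+00, -2.42110032e-05,
        1.47599950e+00, -1.19021946e-01]), 'joint_vel': array([ 0.00107286, -0.0014704 , -0.00251804, -0.00049727,  0.00127933,
       -0.00025604]), 'joint_efforts': array([-6.95836352e-04, -3.94904959e+01, -3.71366322e+01, -1.58346743e-04,
        3.96289834e-03, -8.54556447e-06]), 'tool_pos': array([ 0.17310427, -0.59994913,  0.23016461]), 'tool_rot': array([-9.44483751e-04,  9.90157813e-01,  1.39952178e-01, -3.22584802e-05]), 'contact_force': array([-0.04264697,  0.16564137,  1.01405734]), 'ft_torque': array([-0.03719839, -0.04660294,  0.03511571]), 'grasp_force': 0.0, 'gripper_width': 1.0009592220705859}
```

View pics/top0.png

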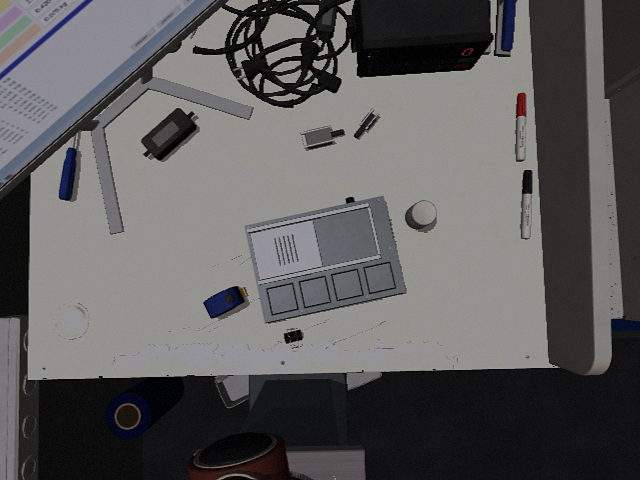

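View pics/scene0.png

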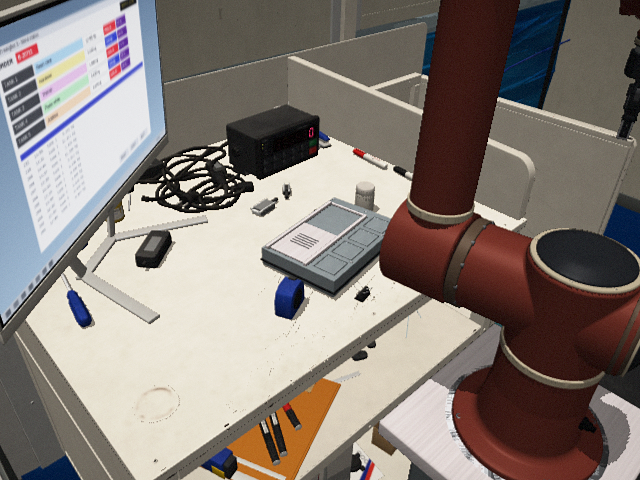

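The top view shows the box, with squares near (283,299), (315,291), (347,285) and (379,277). The jar is at (421,215), the tape at (225,302) and the clip at (293,336).

Run:
```python
from h import *
p=cv2.imread("pics/top0.png"); d=np.load("top_d.npy"); C=cloud("top",d)
g=cv2.cvtColor(p,6)
S=4; G=cv2.resize(g[180:340,230:420],None,fx=S,fy=S,interpolation=cv2.INTER_CUBIC)
t=cv2.adaptiveThreshold(G,255,cv2.ADAPTIVE_THRESH_MEAN_C,cv2.THRESH_BINARY,41,-0 if False else 8)
cs,_=cv2.findContours(t,cv2.RETR_CCOMP,cv2.CHAIN_APPROX_NONE)
for c in cs:
    (x,y),(w,h),a=cv2.minAreaRect(c)
    if 80<w<150 and 80<h<150:
        u=230+(x+.5)/S-.5; v=180+(y+.5)/S-.5; print("sq",round(u,1),round(v,1),w/S,h/S,round(a,1),ray("top",u,v,.045).round(4))
# outline from depth: box top heights
z=C[...,2]; m=((z>.035)&(z<.06)).astype(np.uint8); m[:180]=0;m[345:]=0;m[:,:240]=0;m[:,408:]=0
c=max(cv2.findContours(m,0,1)[0],key=cv2.contourArea); r=cv2.minAreaRect(c); B=cv2.boxPoints(r)
print([ray("top",*q,.045).round(4) for q in B]); print("ctr",ray("top",*r[0],.045))
for n,(u,v) in dict(jar=(421,215),tape=(225,302),clip=(293,336),s0=(283,299),s3=(379,277)).items(): print(n,C[v,u].round(3))
```

```text
sq 281.9 298.7 24.96589469909668 24.811386108398438 78.1 [ 0.4341 -0.0154  0.045 ]
sq 314.5 291.5 24.939241409301758 24.86488914489746 77.7 [ 0.4455 -0.0746  0.045 ]
sq 346.9 284.5 24.946033477783203 24.70206069946289 77.4 [ 0.4568 -0.1334  0.045 ]
sq 379.4 277.4 25.043184280395508 24.943452835083008 77.2 [ 0.4681 -0.1925  0.045 ]
sq 281.9 298.6 29.154342651367188 29.35443878173828 78.0 [ 0.4342 -0.0154  0.045 ]
sq 314.4 291.5 29.118654251098633 29.230968475341797 77.6 [ 0.4456 -0.0743  0.045 ]
sq 346.8 284.4 29.15003204345703 29.17715072631836 77.5 [ 0.4569 -0.1332  0.045 ]
sq 379.2 277.3 29.1582088470459 29.139188766479492 77.6 [ 0.4683 -0.1921  0.045 ]
[array([0.5773, 0.0541, 0.045 ]), array([ 0.6275, -0.2046,  0.045 ]), array([ 0.4413, -0.2384,  0.045 ]), array([0.3922, 0.0167, 0.045 ])]
ctr [ 0.5088945  -0.09302047  0.045     ]
jar [ 0.577 -0.267  0.067]
tape [0.431 0.085 0.057]
clip [ 0.363 -0.032  0.015]
s0 [ 0.434 -0.017  0.047]
s3 [ 0.469 -0.192  0.045]
```

```bash
cat >> h.py <<'E'
def delta(p,yaw):
    s=manip.state(); A=rot(s["tool_rot"]); x=np.array([np.cos(yaw),np.sin(yaw),0]); z=np.array([0,0,-1.])
    T=R.from_matrix(np.stack([x,np.cross(z,x),z],1))
    return (A.inv().apply(np.array(p)-s["tool_pos"])*1e3).round(1),(A.inv()*T).as_rotvec(degrees=True).round(2)
E
python3 - <<'E'
from h import *
C=cloud("top",np.load("top_d.npy"))
for v in (150,250,300,340,365,380): print(v,[C[v,u].round(2).tolist() for u in (520,540,560,585,600)])
for p in ((.3,-.35,.2),(.468,-.1925,.12),(.468,-.1925,.07)): print(p,delta(p,.19))
E
```

```text
150 [[0.7, -0.47, 0.02], [0.7, -0.51, 0.02], [0.68, -0.51, 0.09], [0.66, -0.51, 0.17], [0.66, -0.53, 0.17]]
250 [[0.51, -0.47, 0.0], [0.51, -0.51, 0.0], [0.51, -0.51, 0.07], [0.5, -0.51, 0.15], [0.5, -0.52, 0.17]]
300 [[0.42, -0.46, -0.0], [0.42, -0.5, -0.0], [0.42, -0.51, 0.06], [0.42, -0.51, 0.14], [0.42, -0.52, 0.16]]
340 [[0.34, -0.46, 0.0], [0.34, -0.5, 0.0], [0.35, -0.51, 0.05], [0.36, -0.51, 0.13], [0.36, -0.52, 0.16]]
365 [[0.3, -0.46, -0.0], [0.3, -0.49, 0.0], [0.3, -0.51, 0.04], [0.32, -0.51, 0.13], [0.32, -0.52, 0.15]]
380 [[0.06, -0.85, -0.95], [0.06, -0.93, -0.95], [0.06, -1.0, -0.95], [0.47, -0.08, 0.91], [0.06, -1.16, -0.96]]
(0.3, -0.35, 0.2) (array([ 191.2, -204.9,   30.6]), array([-0.11, -0.01,  5.2 ]))
(0.468, -0.1925, 0.12) (array([ 396.2, -309.6,  110.8]), array([-0.11, -0.01,  5.2 ]))
(0.468, -0.1925, 0.07) (array([ 396.2, -309.5,  160.8]), array([-0.11, -0.01,  5.2 ]))
```

play_rows([
  [[27,-29,4,0,0,1],[55,-58,9,0,0,2],[82,-88,13,0,0,3],[109,-117,17,0,0,4],[137,-146,20,0,0,5.2],[164,-175,25,0,0,5.2],[191,-205,30,0,0,5.2],[220,-220,40,0,0,5.2],[250,-235,50,0,0,5.2],[280,-250,60,0,0,5.2],[310,-266,70,0,0,5.2],[340,-281,80,0,0,5.2]],
], claw=-1)

```text
time: 1.1
tool_pos: [0.4227, -0.2346, 0.1506]
tool_rot: [-0.0, 0.995, 0.095, -0.0]
contact_force: [0.7, -1.2, -0.2]
gripper_width: -0.001
grasp_force: 0.0
```

Run:
```python
from h import *
s=manip.state(); print(s["time"],s["tool_pos"],s["contact_force"],s["gripper_width"])
print(delta((.468,-.1925,.065),.19))
```

```text
1.1 [ 0.42270215 -0.23460024  0.15055725] [ 0.68835573 -1.16807593 -0.2308731 ] -0.0013376799675871667
(array([ 52.4, -32.8,  85.6]), array([-0.01,  0.01,  0.01]))
```

play_rows([
  [[18,-11,15,0,0,0],[36,-22,30,0,0,0],[52.5,-33,50,0,0,0],[52.5,-33,70,0,0,0],[52.5,-33,85,0,0,0],[52.5,-33,85,0,0,0],[52.5,-33,85,0,0,0],[52.5,-33,85,0,0,0]],
])

```text
time: 1.77
tool_pos: [0.4677, -0.1944, 0.0671]
tool_rot: [0.0, 0.996, 0.095, 0.0]
contact_force: [-0.6, -0.1, 0.5]
gripper_width: -0.0
grasp_force: 0.0
```

Run:
```python
from h import *
s=manip.state(); print(s["time"],s["tool_pos"],s["contact_force"],s["gripper_width"])
print(delta((.468,-.1925,.045),.19))
p,d=vision.grab_frame("scene"); cv2.imwrite("pics/s1.png",cv2.resize(p[170:320,230:430],None,fx=4,fy=4))
```

```text
1.7667 [ 0.46769183 -0.19436804  0.06713997] [-0.58778616 -0.14501953  0.45462513] -0.00010327767839451037
(array([ 0.6, -1.8, 22.1]), array([ 0.04, -0.04, -0.01]))
```

View pics/s1.png

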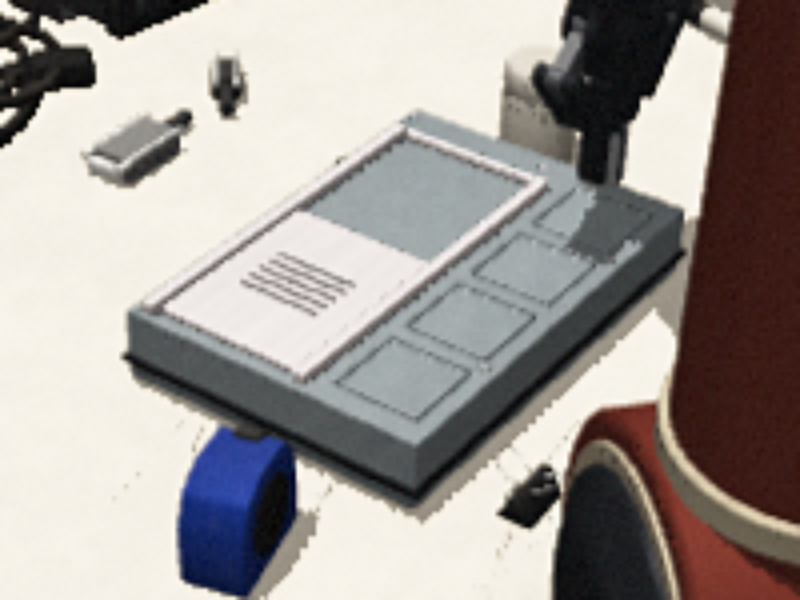

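The fingertips (600,175 in the crop) hover above square 3, and everything else is unmoved. Next I lower them gently.

play_rows([
  [[0,-1.5,10,0,0,0],[0,-1.5,17,0,0,0],[0,-1.5,19,0,0,0],[0,-1.5,20,0,0,0],[0,-1.5,20.5,0,0,0],[0,-1.5,20.5,0,0,0]],
])

```text
time: 2.32
tool_pos: [0.467, -0.1925, 0.0457]
tool_rot: [-0.0, 0.995, 0.095, -0.0]
contact_force: [0.2, -0.5, 0.1]
gripper_width: 0.003
grasp_force: 0.0
```

play_rows([
  [[0,0,0.5,0,0,0],[0,0,1,0,0,0],[0,0,1.5,0,0,0],[0,0,1.5,0,0,0]],
])

```text
time: 2.65
tool_pos: [0.4673, -0.1926, 0.0451]
tool_rot: [0.0, 0.995, 0.095, 0.0]
contact_force: [-1.8, 0.2, 4.6]
gripper_width: 0.001
grasp_force: 2.2
```

play_rows([
  [[0,0,0.5,0,0,0],[0,0,1,0,0,0],[0,0,1,0,0,0]],
])

```text
time: 2.9
tool_pos: [0.4673, -0.1927, 0.045]
tool_rot: [-0.0, 0.995, 0.095, -0.0]
contact_force: [-5.1, 2.8, 11.2]
gripper_width: 0.001
grasp_force: 5.6
```

Square 3 is rigid (11 N with no sink). Next is square 2.

play_rows([
  [[0,0,-10,0,0,0],[0,-30,-10,0,0,0],[0,-60,-10,0,0,0],[0,-60,-7,0,0,0],[0,-60,-4,0,0,0],[0,-60,-3,0,0,0],[0,-60,-3,0,0,0],[0,-60,-3,0,0,0]],
])

```text
time: 3.57
tool_pos: [0.4559, -0.1343, 0.0464]
tool_rot: [0.0, 0.996, 0.094, 0.0]
contact_force: [0.4, 0.0, -0.5]
gripper_width: -0.001
grasp_force: 0.0
```

play_rows([
  [[0,0,1,0,0,0],[0,0,2,0,0,0],[0,0,2.5,0,0,0],[0,0,2.5,0,0,0]],
])

```text
time: 3.9
tool_pos: [0.4561, -0.1342, 0.0443]
tool_rot: [0.001, 0.995, 0.095, 0.0]
contact_force: [-1.8, -0.9, 2.7]
gripper_width: -0.001
grasp_force: 1.4
```

play_rows([
  [[0,0,0.5,0,0,0],[0,0,1,0,0,0],[0,0,1.5,0,0,0],[0,0,1.5,0,0,0]],
])

```text
time: 4.23
tool_pos: [0.4561, -0.1341, 0.0427]
tool_rot: [0.001, 0.995, 0.095, 0.0]
contact_force: [0.1, -3.8, 3.8]
gripper_width: -0.002
grasp_force: 1.9
```

Square 2 gives: 2.5 mm of sink at under 4 N. I'll push on.

play_rows([
  [[0,0,1,0,0,0],[0,0,2,0,0,0],[0,0,3,0,0,0],[0,0,3.5,0,0,0],[0,0,3.5,0,0,0],[0,0,3.5,0,0,0]],
])

```text
time: 4.73
tool_pos: [0.4561, -0.1338, 0.0391]
tool_rot: [0.0, 0.995, 0.095, 0.0]
contact_force: [-0.0, -2.9, 4.2]
gripper_width: -0.002
grasp_force: 2.3
```

Run:
```python
from h import *
p,d=vision.grab_frame("scene"); cv2.imwrite("pics/s2.png",cv2.resize(p[170:320,230:430],None,fx=4,fy=4))
```

```text
(no output)
```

View pics/s2.png

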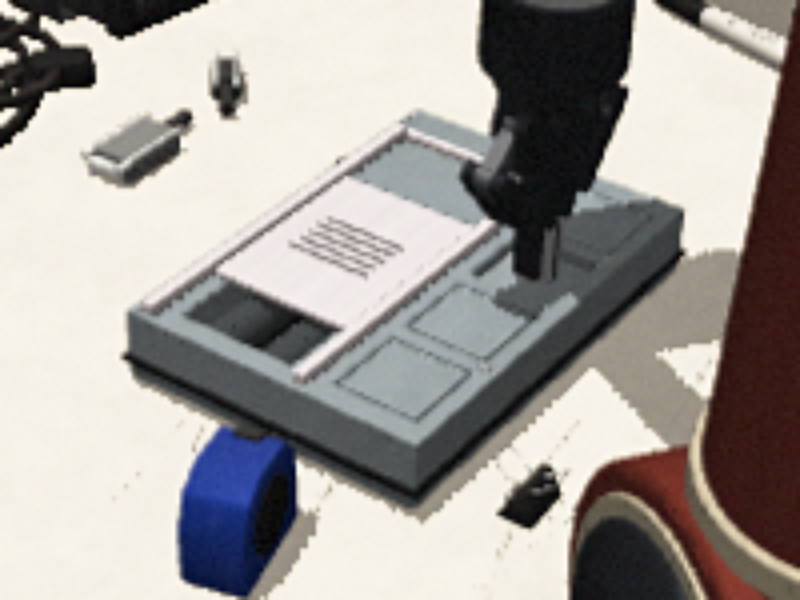

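The shutter (about 330,250 in the crop) is sliding open. I'll hold until it finishes, then withdraw upward.

play_rows([
  [[0,0,0,0,0,0],[0,0,0,0,0,0],[0,0,0,0,0,0],[0,0,0,0,0,0],[0,0,0,0,0,0],[0,0,0,0,0,0],[0,0,0,0,0,0],[0,0,0,0,0,0],[0,0,0,0,0,0],[0,0,0,0,0,0]],
])

```text
time: 5.62
tool_pos: [0.4561, -0.1336, 0.039]
tool_rot: [0.0, 0.995, 0.095, 0.0]
contact_force: [2.5, -3.4, 5.4]
gripper_width: -0.004
grasp_force: 2.5
```

play_rows([
  [[0,0,-5,0,0,0],[0,0,-15,0,0,0],[0,0,-35,0,0,0],[0,0,-60,0,0,0],[0,0,-90,0,0,0],[0,0,-120,0,0,0],[0,0,-145,0,0,0],[0,0,-160,0,0,0],[0,0,-160,0,0,0],[0,0,-160,0,0,0],[0,0,-160,0,0,0]],
])

```text
time: 6.53
tool_pos: [0.4543, -0.1326, 0.1965]
tool_rot: [-0.001, 0.995, 0.095, -0.002]
contact_force: [-0.3, -0.3, -1.4]
gripper_width: -0.001
grasp_force: 0.0
```

Run:
```python
from h import *
p,d=vision.grab_frame("scene"); cv2.imwrite("pics/s3.png",cv2.resize(p[170:320,230:430],None,fx=4,fy=4))
```

```text
(no output)
```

View pics/s3.png

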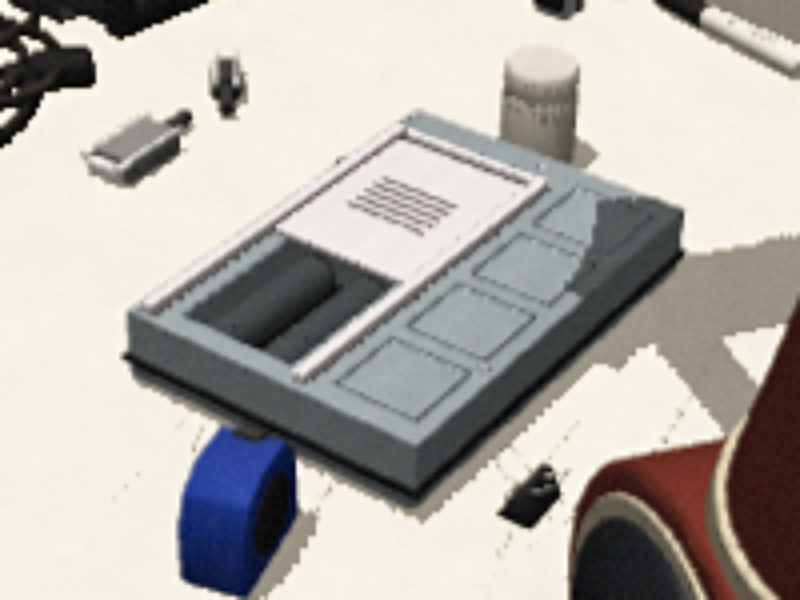

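The shutter is fully open (370,210 in the crop) and the catch square is flush again. The jar, tape and clip haven't moved, and the hand is clear.

```bash
python3 -c "
from plant import order
print(order.job_done())"
```

```text
the job is handed in; nothing more can be done
None
```

The catch was square_2, the third from the left; I pushed it in, the shutter sprang fully open, and I took the hand away and handed the job in, with the jar, tape measure and clip where they were.

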